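# Slide a tile off its guide board and lay it on the drying rack

## Robot

A 6-joint arm with a two-finger parallel gripper is mounted at the origin on a cart in front of the work surface, level with it; the furniture and walls round the work are solid. World frame = base frame: x ahead of the robot, y to its left, z up, the work surface at z = 0. Lengths are in m, angles in degrees, forces in N, time in s.
With the tool pointing down it reaches from about 0.4 to 0.825 m from the base axis. Payload 7 kg.
Tool frame: the origin (TCP) lies at the very end of the fingers, on their centre line; the grasp point (between the pads) lies 19 mm behind it (ctrl.grip_point_offset is the distance from the TCP to the grasp point, in m); x points along the fingers, z is the direction in which the jaws open and shut, and the axes are right-handed (so a half turn about x gives the same grasp; the last joint's range is limited). The gripper opens to 88 mm and grips with 3 to 60 N. Pads are 19 mm wide; open, the fingers measure 130 mm over their backs; the gripper's body (78 mm by 193 mm) begins 47 mm behind the grasp point.
Start: joints at [-52.764, 20.546, 0.682, 0, -70.136, -16.507], TCP at [0.239, -0.631, 0.227] pointing down, gripper open.
Joint ranges: [-176.03, 176.03], [-82.01, 121.73], [-58.28, 71.71], [-173.87, 95.51], [-174.79, -0.11], [-173.66, 173.66]. Speed limits (degrees/s): [136.94, 136.94, 172.46, 180, 180, 180].

## Interface

Orientations are given as [roll, pitch, yaw] about the fixed x, y, z axes, in that order (R = Rz(yaw) Ry(pitch) Rx(roll)).
In Python, from plant import get_obs, snapshot, calibration, close_job, ctrl gives the robot as it stands.
- The arm moves only by the tool move_arm, never from a script. Its argument "commands" is a list that holds one entry, the list of rows, each a list of 4 numbers: the shift along the tool's x, y, z in cm, then the turn about the tool's x in rad. In form: [[[dx, dy, dz, spin], ...]]. A call has 1 to 8 rows; each row shifts and turns the commanded pose from where the row before left it, along the tool's axes as they then stand; what a row does not reach is not made up. A row lasts 1/10 s, in which the tool goes at most 50 mm and 8.59 degrees, less where a joint would pass 70% of its speed; a pose out of reach is approached as far as the arm can. A call with a gripper value outside its range is refused whole. "jaw" is the finger opening in cm, from 0 to 8.76, set as the call begins (left out, the last holds). The fingers move at their own pace and stop on an object; the grip force is fixed at half the most. Time passes only in rows, so rows that do not move let the fingers close. It gives the time, the measured TCP pose, the force and the opening at its end, in the units of the state.
- get_obs(): the state, without advancing time (a new reading comes with each control period).
- snapshot(name): name is "scene" or "top" or "wrist"; returns (picture, depth): 400x640x3 uint8, red, green, blue; 400x640 float32, m along the optical axis (not along the pixel's ray), 0 where there is no reading.
- calibration(name): a dict with "mtx" (3x3 intrinsics, pixels), "k1" (the pictures are not rectified: a ray, as slopes to the right and down, at radius r is drawn at 1 + k1 r^2 times it, then the intrinsics apply), "T" (4x4, takes a point from camera to world coordinates); the wrist camera has in their place "tool_from_camera" (4x4, takes a point from camera to tool coordinates, whose origin is the TCP and whose axes are the tool frame's). Camera axes: x right, y up, looking along -z (the intrinsics and any distortion apply to the point x, -y, -z); pixel columns grow to the right and rows downward; lengths in m; the calibration is good to about 2 mm. A picture is of the moment at which its call begins: read the wrist's pose just before it. calibration takes no time and is no camera call.
- close_job(): hands the job in, once; it reports no verdict.
The state is a dict: "clock": time; "joint_pos": joint angles; "qvel": joint speeds; "tau": joint torques, N m; "tool_pos": TCP position; "orientation": TCP orientation; "force": force on the tool from outside, world axes, zero at the start; "moment": the same for the moment, N m; "opening": finger opening in m.
Only numpy, scipy, OpenCV 4.12 (cv2) and the standard library are available. Lean on these libraries where they do the work, as an engineer would, in place of code of your own. Each camera call takes 0.05 s, during which the arm holds its last target. There are 200 camera calls.

## Task

The blue strip tile lies too snugly between the rails of the guide board to be gripped there: push it along until it overhangs the end of the board nearest the robot by about three centimetres, let go of it, then grip the overhanging end and lift the tile off. Lay it gently, blue face up, square across both bars of the drying rack with its two ends sticking out about equally, beside the small tile and not touching it. Don't drop it, and leave the small tile, the two cups and the loop tool where they are.

Things in the scene. Friction and masses are not known exactly. Their poses are not given: they have to be found in the camera images.
- border_tile: strip tile, 112 mm long (its x) x 46 mm wide (its y) x 10 mm thick, 70 to 140 g, red clay with a blue glazed top face; origin at the centre of its underside, z up through the blue face. It starts flat in the channel of the guide board, its x along the channel; its near end starts 15 to 55 mm behind the board's near end
- guide_board: fixed wooden board on feet, 180 mm long (x), 89 mm wide (y), origin under its centre at bench level, z up. A channel along x, 49 mm wide, floor at z = 60 mm, lies between two rails 20 mm wide with tops at z = 70 mm, flush with the tile. Open at both ends; the end nearest the robot is x = -90 mm. Board underside at z = 42 mm; first foot 28 mm behind the near end
- guide_end (a point): middle of the channel floor at the near end of the guide board (60 mm above the bench); same axes as the board, -x pointing out of the channel toward the robot
- drying_rack: fixed wooden rack, origin under its centre at bench level, z up. Two square bars, 10 mm thick, 200 mm long along y, centre lines at x = -20 and +20 mm (outer faces at -25 and +25 mm), tops at z = 60 mm. Outside the bars nothing is higher than 12 mm (ends of cross feet at y = -85 and +85 mm). The small tile lies on the +y half; the -y half is free
- rack_top (a point): centre of the rack between the bars, level with the bars' tops; same axes as the rack
- small_tile: small cream tile, 60 x 42 x 8 mm, origin at the centre of its underside, lying loose across both bars of the rack, 50 to 65 mm from the rack's middle on its +y side; must stay
- grey_cup: blue-grey cup, 84 mm across, 65 mm high, origin at the centre of its foot; stands at the far right of the work; must stay
- porcelain_cup: small white porcelain cup, 49 mm across, 42 mm high, origin at the centre of its foot; stands behind the gap between board and rack; must stay
- loop_tool: wooden-handled loop tool, 150 mm long (its y), 24 mm wide, 14 mm high, origin at the middle of its underside; lies on the bench near its front edge; must stay

How it is judged:
By the outcome, as a careful person would: the job done as asked, in the order asked, and still so for the second after the job is handed in, with the robot touching nothing.
It also fails if it takes over 54 s, if anything falls off the work surface, if the arm or the gripper's body presses on something with over 40 N, if the wrist force passes 120 N, or if a joint passes its speed limit or range.

## Working session

There is one attempt and no reset: what is moved stays moved. The work goes in short steps, Python scripts to look and compute and a tool call to move; the robot and the scene stay as the last step left them, time stands still between calls to the robot, and variables do not carry over. Pictures are saved under pics/ and viewed, about 8 in all and at most 12, crops included, and the job is handed in when it is done.

Besides the shell and the picture viewer there is one more tool, called after ">>>" as name(argument=value, ...) on one line, values as JSON. move_arm: Moves the arm, as the interface text tells. Its arguments: {"type":"object","properties":{"commands":{"type":"array"},"jaw":{"type":"number"}},"required":["commands"]}

```bash
mkdir -p pics; ls
cat > h.py <<'E'
import numpy as np, cv2
from plant import get_obs, snapshot, calibration, close_job, ctrl
from scipy.spatial.transform import Rotation as Ro
def tool():
    o=get_obs(); T=np.eye(4); T[:3,:3]=Ro.from_euler('xyz',o['orientation'],degrees=True).as_matrix(); T[:3,3]=o['tool_pos']; return T
def cam(n):
    c=calibration(n); return c, (tool()@np.array(c['tool_from_camera']) if n=='wrist' else np.array(c['T']))
def rays(c,px):
    px=np.atleast_2d(px).astype(float);K=np.array(c['mtx']);d=np.c_[(px[:,0]-K[0,2])/K[0,0],(px[:,1]-K[1,2])/K[1,1]]
    u=d.copy()
    for _ in range(20): u=d/(1+c['k1']*(u**2).sum(1,keepdims=True))
    return np.c_[u[:,0],-u[:,1],-np.ones(len(u))]
def plane(c,T,px,z):
    r=rays(c,px)@T[:3,:3].T; o=T[:3,3]; return o+r*((z-o[2])/r[:,2])[:,None]
def pts(c,T,px,dep):
    px=np.atleast_2d(px); r=rays(c,px)*dep[px[:,1].astype(int),px[:,0].astype(int)][:,None]; return r@T[:3,:3].T+T[:3,3]
def shot(n,f):
    c,T=cam(n); p,d=snapshot(n); cv2.imwrite(f'pics/{f}.png',p[...,::-1]); np.savez(f'pics/{f}.npz',p=p,d=d,T=T); return c,T,p,d
E
python3 - <<'E'
from h import *
print(get_obs())
for n in('top','scene'):
    c,T,p,d=shot(n,n+'0'); print(n,T.round(3).tolist(),c['mtx'],c['k1'])
print(calibration('wrist'),ctrl.grip_point_offset)
a=cv2.imread('pics/top0.png');b=cv2.imread('pics/scene0.png')
E
```

```text
pics
{'clock': 0.0, 'joint_pos': array([-5.27631260e+01,  2.05917027e+01,  6.33380410e-01, -2.01418793e-02,
       -7.01346535e+01, -1.65087274e+01]), 'qvel': array([-0.05204988, -0.03550005, -0.01959899,  0.02577704, -0.05603643,
       -0.02224835]), 'tau': array([-5.42303678e-04, -5.82724357e+01,  2.93059194e+01,  6.99701786e+00,
        7.06247418e-03, -1.53426822e-04]), 'tool_pos': array([ 0.23872944, -0.63085421,  0.2256166 ]), 'orientation': array([  4.99936503,  89.90511515, 115.72065186]), 'force': array([ 0.25144507, -0.03936956,  0.36151385]), 'moment': array([-0.0300119 ,  0.01955157,  0.02024647]), 'opening': 0.08773565112291802}
top [[0.025, 0.982, -0.187, 0.363], [-0.999, 0.033, 0.041, -0.005], [0.047, 0.186, 0.982, 0.896], [0.0, 0.0, 0.0, 1.0]] [[376.42191353   0.         324.77063477]
 [  0.         376.42191353 198.55591684]
 [  0.           0.           1.        ]] -0.024990065527266573
scene [[-0.878, 0.366, -0.309, 0.182], [-0.479, -0.645, 0.596, 0.652], [0.018, 0.671, 0.741, 0.918], [0.0, 0.0, 0.0, 1.0]] [[472.11667202   0.         323.81740719]
 [  0.         472.11667202 191.99252056]
 [  0.           0.           1.        ]] 0.021290230892794703
{'mtx': array([[283.31130461,   0.        , 322.2910572 ],
       [  0.        , 283.31130461, 200.31445282],
       [  0.        ,   0.        ,   1.        ]]), 'k1': -0.04287779838893729, 'tool_from_camera': array([[-6.15156915e-04,  2.91506090e-01, -9.56568775e-01,
        -1.58592388e-01],
       [-1.58783593e-04,  9.56568915e-01,  2.91506235e-01,
         7.91056543e-02],
       [ 9.99999798e-01,  3.31209503e-04, -5.42153598e-04,
        -9.22558524e-04],
       [ 0.00000000e+00,  0.00000000e+00,  0.00000000e+00,
         1.00000000e+00]])} 0.0188
```

View pics/top0.png

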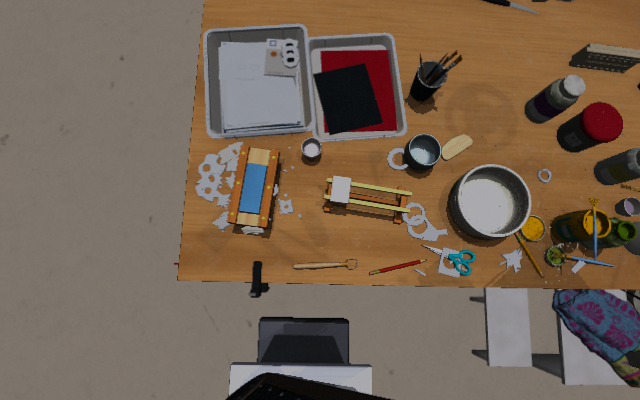

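View pics/scene0.png

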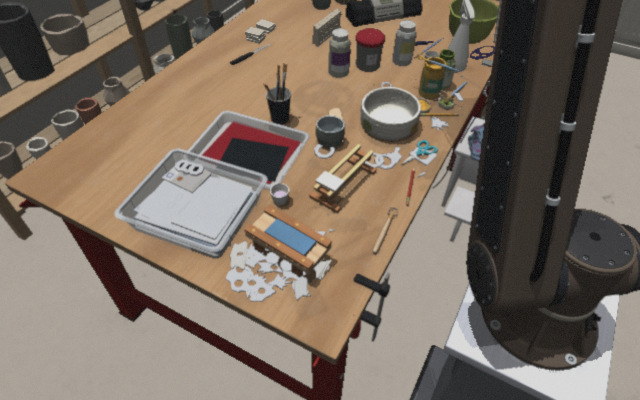

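Top view: guide board at about (255,188) with the blue tile at (252,188), near end toward (247,227). The rack is at (368,198) with the cream tile at (341,189), the porcelain cup at (311,149) and the loop tool at (325,265). Next I measure them.

```bash
cat > m.py <<'E'
from h import *
def rect(m):
    cs,_=cv2.findContours(m.astype(np.uint8),0,2); k=max(cs,key=cv2.contourArea); return k[:,0]
def fit(P):
    r=cv2.minAreaRect((P[:,:2]*1000).astype(np.float32)); b=cv2.boxPoints(r); e=[b[1]-b[0],b[2]-b[1]]; l=max(e,key=np.linalg.norm)
    if l[0]<0: l=-l
    return np.round(r[0],1),np.round(r[1],1),round(float(np.degrees(np.arctan2(l[1],l[0]))),2)
E
python3 - <<'E'
from m import *
for n in('top','scene'):
    z=np.load(f'pics/{n}0.npz');p,d,T=z['p'],z['d'],z['T'];c=calibration(n)
    hsv=cv2.cvtColor(p,cv2.COLOR_RGB2HSV)
    H,S,V=[hsv[...,i].astype(int) for i in range(3)]
    win=np.zeros(H.shape,bool)
    if n=='top': win[135:240,222:290]=1
    else: win[200:280,240:335]=1
    m=win&(H>98)&(H<125)&(S>90)
    k=rect(m);print(n,'tile',len(k),fit(plane(c,T,k,.07)))
    # all pixels to world; high points
    yy,xx=np.mgrid[:400,:640];px=np.c_[xx.ravel(),yy.ravel()]
    W=pts(c,T,px,d).reshape(400,640,3)
    if n=='top':
        hi=win&(W[...,2]>.05)&(W[...,2]<.09)
        k=rect(hi);print('board',fit(plane(c,T,k,.07)), W[...,2][hi].mean())
        w2=np.zeros(H.shape,bool);w2[165:225,315:420]=1
        for lo,h2 in((.045,.08),):
            hi=w2&(W[...,2]>lo)&(W[...,2]<h2);cs,_=cv2.findContours(hi.astype(np.uint8),0,2)
            for k in cs:
                if len(k)>8:print('rack',fit(plane(c,T,k[:,0],.06)))
        yel=w2&(H>20)&(H<35)&(S>80)&(V>140)
        for q in cv2.findContours(yel.astype(np.uint8),0,2)[0]:
            if cv2.contourArea(q)>15:print('yel',fit(plane(c,T,q[:,0],.06)))
        cr=w2&(S<60)&(V>150)
        for q in cv2.findContours(cr.astype(np.uint8),0,2)[0]:
            if cv2.contourArea(q)>60:print('cream',fit(plane(c,T,q[:,0],.068)))
        for nm,(x,y),zz in(('porc',(311,149),.042),('tool L',(293,266),.01),('tool R',(356,265),.01),('cup',(422,152),.065),('pot',(489,203),.06)):print(nm,plane(c,T,(x,y),zz).round(3))
a=cv2.imread('pics/top0.png')[130:290,180:440]
cv2.imwrite('pics/c1.png',cv2.resize(a,None,fx=3,fy=3,interpolation=2))
E
```

```text
top tile 48 (array([539.1, 122.1]), array([ 46.6, 110.8]), -6.29)
board (array([544.8, 121.3]), array([ 91.2, 181.3]), -6.23) 0.06691230017425649
rack (array([ 536.9, -137.5]), array([199.3,  61.7]), 82.88)
yel (array([ 510.7, -163.8]), array([139.4,   8.4]), 82.3)
yel (array([ 550.5, -168.4]), array([140.3,   8.6]), 82.08)
cream (array([ 480.8, -234.7]), array([36.5, 24.4]), 88.76)
cream (array([544. , -74.1]), array([40.7, 58.6]), -6.35)
porc [[ 0.644 -0.005  0.042]]
tool L [[0.37  0.027 0.01 ]]
tool R [[ 0.376 -0.119  0.01 ]]
cup [[ 0.639 -0.265  0.065]]
pot [[ 0.524 -0.421  0.06 ]]
scene tile 67 (array([536.5, 124. ]), array([ 43. , 106.8]), -6.16)
```

View pics/c1.png

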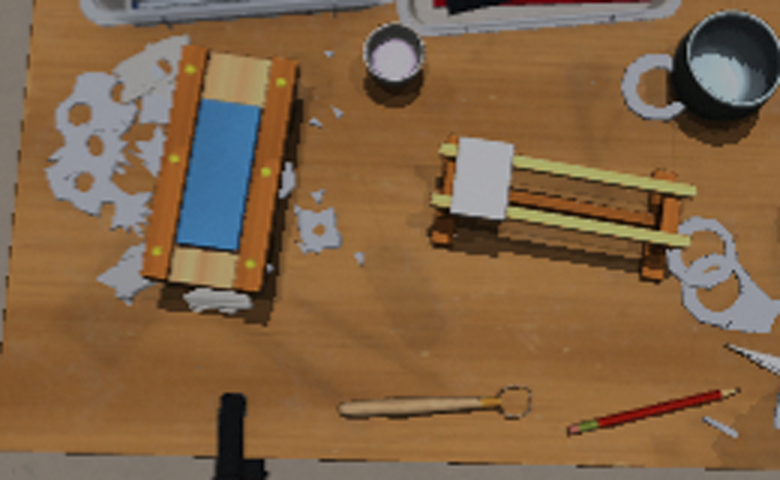

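The crop confirms the layout. The tile's near end sits about 28 mm behind the board's near end, and the channel behind the tile is free for about 40 mm. The plan is to push from behind with closed fingers, jaws in line with the channel.

```bash
cat >> h.py <<'E'
def R2(a): a=np.radians(a); return np.array([[np.cos(a),-np.sin(a)],[np.sin(a),np.cos(a)]])
B=(np.array([.545,.1215]),-6.23); K=(np.array([.5344,-.1378]),-7.6)
def fr(F,x,y=0): return F[0]+R2(F[1])@np.array([x,y])
def go(xy,z,yaw):
    T=tool(); d=T[:3,:3].T@(np.r_[xy,z]-T[:3,3]); zz=T[:3,2]; cur=np.degrees(np.arctan2(zz[1],zz[0]))
    s=(cur-yaw+180)%360-180
    print('from',T[:3,3].round(4),'yaw',cur.round(2),'tilt',np.round(T[:2,0],4),'-> cm',(d*100).round(2),'spin rad',np.radians(s).round(3))
E
python3 -c "
from h import *
go(fr(B,50+.0),.2,173.8) if 0 else go(fr(B,.082),.2,173.77)"
```

```text
from [ 0.2388 -0.6309  0.2257] yaw 110.72 tilt [-0.0006  0.0013] -> cm [  2.64 -62.58  55.82] spin rad -1.1
```

>>> move_arm(commands=[[[0,-3,2.66,0],[0,-3,2.66,0],[0,-3,2.66,0],[0,-3,2.66,0],[0,-3,2.66,0],[0,-3,2.66,0],[0,-3,2.66,0]]], jaw=0)

```text
clock: 0.8
tool_pos: [0.3697, -0.3812, 0.2263]
orientation: [25.7, 90.0, 136.4]
force: [0.7, -0.0, -0.3]
opening: 0.0371
```

>>> move_arm(commands=[[[0,-3,2.66,0],[0,-3,2.66,0],[0,-3,2.66,0],[0,-3,2.66,0],[0,-3,2.66,0],[0,-3,2.66,0],[0,-3,2.66,0]]])

```text
clock: 1.5
tool_pos: [0.5002, -0.1327, 0.2265]
orientation: [35.3, 90.0, 146.0]
force: [1.2, -0.1, 0.3]
opening: 0.0005
```

>>> move_arm(commands=[[[0,-3,2.66,0],[0,-3,2.66,0],[0,-3,2.66,0],[0,-3,2.66,0],[0,-3,2.66,0],[0,-3,2.66,0],[0,-2,2,0]]])

```text
clock: 2.2
tool_pos: [0.6241, 0.1066, 0.2258]
orientation: [85.6, 90.0, -163.6]
force: [-0.3, 0.1, 0.7]
opening: 0.0007
```

>>> move_arm(commands=[[[0,0,0,-0.14],[0,0,0,-0.14],[0,0,0,-0.14],[0,0,0,-0.14],[0,0,0,-0.14],[0,0,0,-0.14],[0,0,0,-0.14],[0,0,0,-0.12]]])

```text
clock: 3.0
tool_pos: [0.6231, 0.1044, 0.2261]
orientation: [21.1, 89.9, -164.8]
force: [0.3, -0.9, 0.1]
opening: 0.0001
```

Run:
```python
from h import *
print(get_obs()['joint_pos'].round(1),get_obs()['clock'],get_obs()['opening'])
go(fr(B,.082),.12,173.77)
shot('wrist','w1')
```

```text
[ 27.2  16.6  -5.1  -0.  -68.4 -33.1] 3.0 0.00014964296403192754
from [0.6231 0.1044 0.2261] yaw 174.07 tilt [-0.0009 -0.0002] -> cm [10.61 -0.86 -0.26] spin rad 0.005
```

View pics/w1.png

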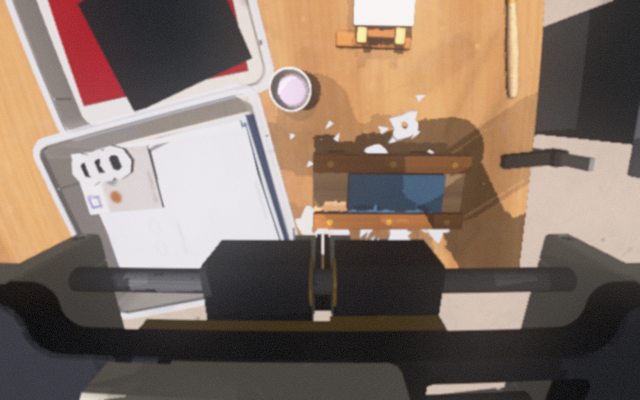

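Wrist view: closed fingertips at (322,237), the tile at columns 347–444 and rows 172–213, the board at columns 313–470. The tips are clear behind the tile. I'll take a second measurement from this view.

Run:
```python
from m import *
z=np.load('pics/w1.npz');p,d,T=z['p'],z['d'],z['T'];c=calibration('wrist')
hsv=cv2.cvtColor(p,cv2.COLOR_RGB2HSV);H,S,V=[hsv[...,i].astype(int) for i in range(3)]
w=np.zeros(H.shape,bool);w[160:230,300:480]=1
k=rect(w&(H>98)&(H<125)&(S>90));P=plane(c,T,k,.07)
print(fit(P)); q=(P[:,:2]-B[0])@R2(B[1]);print('board frame',q.min(0),q.max(0))
for px in [(313,152),(472,157),(313,227),(463,229)]: print(((plane(c,T,px,.07)[0,:2]-B[0])@R2(B[1])).round(4))
ys,xs=np.where((d[225:240,315:330]>0));print(d[225:245:4,316:330:3])
```

```text
(array([509.1, 122. ]), array([37.1, 47. ]), -5.78)
board frame [-0.05921924 -0.02212837] [-0.01204313  0.01521333]
[ 0.0901 -0.0482]
[-0.0884 -0.0442]
[0.0905 0.041 ]
[-0.0912  0.043 ]
[[0.3362615  0.33792183 0.33674943 0.33789355 0.33863097]
 [0.41329688 0.41101652 0.4103744  0.408572   0.34040505]
 [0.41299576 0.41373706 0.4125934  0.41219974 0.40950006]
 [0.16749343 0.1681805  0.41469765 0.16636616 0.16673163]
 [0.1621517  0.16310441 0.41604018 0.16175504 0.16088021]]
```

>>> move_arm(commands=[[[2,-0.8,-0.3,0],[3,0,0,0],[3,0,0,0],[3,0,0,0],[2,0,0,0],[1,0,0,0],[0,0,0,0]]])

```text
clock: 3.75
tool_pos: [0.6264, 0.1117, 0.085]
orientation: [30.8, 89.8, -155.6]
force: [-0.1, -0.4, -1.0]
opening: 0.0003
```

Run:
```python
from h import *
go(fr(B,.082,-.001),.062,173.77); shot('scene','s1')
a=cv2.imread('pics/s1.png')[140:300,180:400]; cv2.imwrite('pics/s1c.png',cv2.resize(a,None,fx=3,fy=3,interpolation=2))
```

```text
from [0.6264 0.1117 0.085 ] yaw 173.67 tilt [-0.0027 -0.0012] -> cm [ 2.3   0.   -0.01] spin rad -0.002
```

View pics/s1c.png

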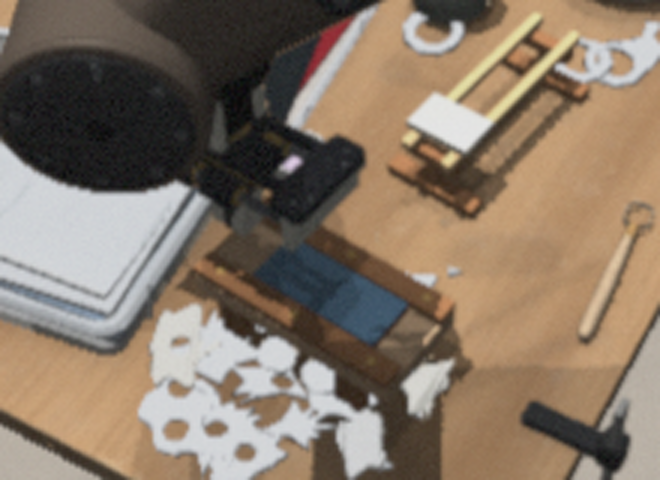

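The scene crop shows the closed fingers above the channel behind the tile, with the far end at about (265,262) in the crop. I'll lower the fingers slowly.

>>> move_arm(commands=[[[1,0,0,0],[0.8,0,0,0],[0.5,0,0,0],[0,0,0,0]]])

```text
clock: 4.2
tool_pos: [0.6267, 0.1119, 0.0628]
orientation: [24.8, 89.9, -161.4]
force: [0.3, 0.2, 0.3]
opening: 0.0001
```

>>> move_arm(commands=[[[0,0,0.5,0],[0,0,0.5,0],[0,0,0.5,0],[0,0,0,0]]])

```text
clock: 4.6
tool_pos: [0.6116, 0.1138, 0.064]
orientation: [-117.1, 90.0, 56.6]
force: [-0.3, 0.8, -0.1]
opening: 0.0004
```

>>> move_arm(commands=[[[0,0,0.5,0],[0.1,0,0.5,0],[0,0,0.5,0],[0,0,0.5,0],[0,0,0,0]]])

```text
clock: 5.1
tool_pos: [0.5915, 0.1159, 0.0626]
orientation: [9.2, 90.0, -177.0]
force: [-0.6, 0.1, -0.3]
opening: 0.0003
```

```bash
cat >> m.py <<'E'
def near(name,f,a,b):
    c,T,p,d=shot(name,f); hsv=cv2.cvtColor(p,cv2.COLOR_RGB2HSV);H,S,V=[hsv[...,i].astype(int) for i in range(3)]
    w=np.zeros(H.shape,bool);w[a[1]:b[1],a[0]:b[0]]=1
    m=w&(H>98)&(H<125)&(S>90); m=m.astype(np.uint8); m=cv2.morphologyEx(m,cv2.MORPH_CLOSE,np.ones((7,7)))
    P=plane(c,T,rect(m),.07); q=(P[:,:2]-B[0])@R2(B[1]); print(f,'board x,y min max mm',(q.min(0)*1000).round(1),(q.max(0)*1000).round(1),fit(P)); return p
E
python3 - <<'E'
from m import *
go(fr(B,.082,-.001),.062,173.77); near('top','t2',(222,135),(290,250))
p=near('wrist','w2',(200,50),(600,232))
near('scene','s2',(230,200),(350,290))
E
```

```text
from [0.5915 0.1159 0.0626] yaw 173.76 tilt [-0.0006 -0.    ] -> cm [ 0.06  0.04 -3.51] spin rad -0.0
t2 board x,y min max mm [ -1.3 -27.6] [119.5  79.3] (array([596.2, 129. ]), array([119.6, 106.5]), 13.91)
w2 board x,y min max mm [-79.9 -24.3] [ 29.8 -15.2] (array([518. , 104.5]), array([  8.8, 109.7]), -6.51)
s2 board x,y min max mm [-80.4 -19.6] [26.5 23.1] (array([518.5, 126.6]), array([ 42.1, 107. ]), -5.37)
```

View pics/w2.png

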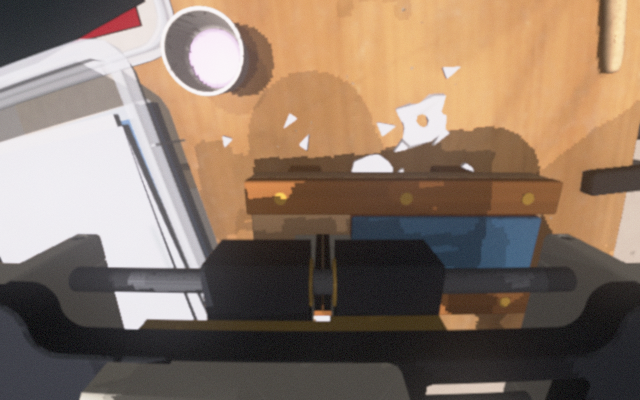

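The wrist view shows the tile moving: it now spans columns 350–540, with its ends at about −81 and +30 mm in the board frame. About 39 mm remain.

>>> move_arm(commands=[[[0,0,0.6,0],[0,0,0.6,0],[0,0,0.6,0],[0,0,0.6,0],[0,0,0.5,0],[0,0,0.4,0],[0,0,0.2,0],[0,0,0,0]]])

```text
clock: 6.05
tool_pos: [0.5574, 0.1197, 0.0626]
orientation: [3.0, 90.0, 176.7]
force: [-0.3, -0.5, -0.2]
opening: 0.0002
```

Run:
```python
from m import *
go(fr(B,.082,-.001),.062,173.77)
p=near('wrist','w3',(200,50),(640,232))
near('scene','s3',(230,200),(360,300))
```

```text
from [0.5574 0.1197 0.0626] yaw 173.77 tilt [-0.0001  0.    ] -> cm [ 0.06  0.06 -6.95] spin rad -0.0
w3 board x,y min max mm [-114.4  -24.1] [ -5. -15.] (array([483.5, 108.4]), array([  8.8, 109.3]), -6.49)
s3 board x,y min max mm [-115.3  -18.9] [-7.9 22.6] (array([484. , 130.1]), array([ 41.5, 107.5]), -6.23)
```

>>> move_arm(commands=[[[0,0,0.2,0],[0,0,0.2,0],[0,0,0,0],[0,0,-0.5,0],[-2,0,-1,0],[-4,0,0,0],[-4,0,0,0],[-2,0,0,0]]])

```text
clock: 6.95
tool_pos: [0.5702, 0.1188, 0.1862]
orientation: [-154.9, 89.8, 18.9]
force: [0.4, 1.1, 0.5]
opening: 0.0007
```

Run:
```python
from m import *
near('scene','s4',(230,200),(380,320))
near('wrist','w4',(200,50),(640,232))
go(fr(B,-.105,-.001),.16,83.77)
```

```text
s4 board x,y min max mm [-118.6  -19.7] [-11.5  23.1] (array([480.5, 129.9]), array([ 42.7, 107.1]), -6.81)
w4 board x,y min max mm [-117.6  -23.2] [-14.3  19.2] (array([479.2, 126.7]), array([ 42.4, 103.4]), -6.15)
from [0.5707 0.1191 0.1864] yaw 173.77 tilt [0.0057 0.0025] -> cm [ 2.56  0.15 13.09] spin rad 1.571
```

>>> move_arm(commands=[[[0,0,3,0],[0,0,4,0],[0,0,4,0],[0,0.1,2,0],[0,0,0,0.14],[0,0,0,0.14],[0,0,0,0.14],[0,0,0,0.14]]], jaw=8.7)

```text
clock: 7.85
tool_pos: [0.439, 0.1314, 0.1819]
orientation: [67.5, 89.9, -151.2]
force: [-0.2, 0.6, 0.5]
opening: 0.0587
```

>>> move_arm(commands=[[[0,0,0,0.14],[0,0,0,0.14],[0,0,0,0.14],[0,0,0,0.14],[0,0,0,0.14],[0,0,0,0.14],[0,0,0,0.14],[0,0,0,0.03]]])

```text
clock: 8.65
tool_pos: [0.439, 0.1314, 0.1819]
orientation: [126.4, 89.9, -150.0]
force: [-0.3, -0.6, 0.6]
opening: 0.0869
```

Run:
```python
from m import *
near('wrist','w5',(100,0),(540,240))
go(fr(B,-.105,-.001),.046,83.77);print(get_obs()['joint_pos'].round(1))
```

```text
w5 board x,y min max mm [-118.6  -23. ] [-60.6  21.4] (array([455.8, 130.4]), array([44.3, 57.9]), -6.41)
from [0.4391 0.1314 0.182 ] yaw 83.73 tilt [-0.0009 -0.0005] -> cm [13.6  -0.15  0.07] spin rad -0.001
[  41.4    1.9  -29.3   -0.   -58.9 -137.7]
```

View pics/w5.png

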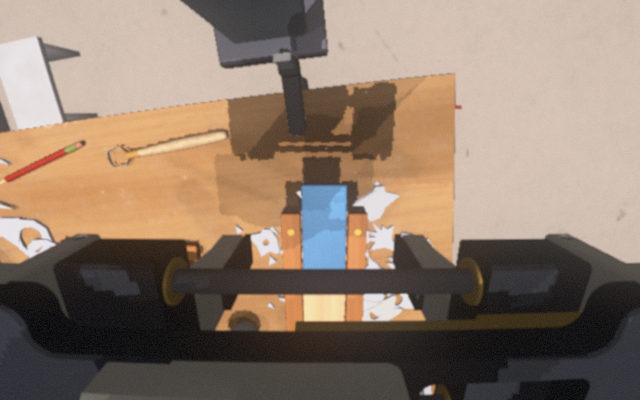

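Wrist view: the tile's overhanging end is at (323,186), the board's end at row 212, and the tile is centred between the open fingers. I'll descend and grip.

>>> move_arm(commands=[[[3,-0.1,0.1,0],[3,0,0,0],[3,0,0,0],[2,0,0,0],[1.5,0,0,0],[1,0,0,0],[0,0,0,0]]], jaw=7)

```text
clock: 9.4
tool_pos: [0.4396, 0.1319, 0.0463]
orientation: [134.5, 89.8, -141.6]
force: [-0.0, 0.9, 0.3]
opening: 0.0702
```

Run:
```python
from m import *
near('wrist','w6',(220,0),(430,240))
go(fr(B,-.105,-.001),.046,83.77);print(get_obs()['force'])
```

```text
Traceback (most recent call last):
  File "m.py", line 12, in near
    P=plane(c,T,rect(m),.07); q=(P[:,:2]-B[0])@R2(B[1]); print(f,'board x,y min max mm',(q.min(0)*1000).round(1),(q.max(0)*1000).round(1),fit(P)); return p
                ~~~~^^^
  File "m.py", line 3, in rect
    cs,_=cv2.findContours(m.astype(np.uint8),0,2); k=max(cs,key=cv2.contourArea); return k[:,0]
                                                     ~~~^^^^^^^^^^^^^^^^^^^^^^^^
ValueError: max() iterable argument is empty
```

>>> move_arm(commands=[[[0,0,0,0],[0,0,0,0],[0,0,0,0],[0,0,0,0],[0,0,0,0],[0,0,0,0],[0,0,0,0]]], jaw=3.5)

```text
clock: 10.15
tool_pos: [0.4406, 0.1327, 0.048]
orientation: [-51.4, 90.0, 32.4]
force: [-2.1, 0.2, 6.3]
opening: 0.0458
```

>>> move_arm(commands=[[[-0.3,0,0,0],[-0.4,0,0,0],[-0.5,0,0,0],[-0.8,0,0,0],[-1,0,0,0],[0,0,0,0]]])

```text
clock: 10.75
tool_pos: [0.4413, 0.1332, 0.0792]
orientation: [-48.3, 89.8, 35.5]
force: [0.1, -0.0, -0.6]
opening: 0.0454
```

Run:
```python
from m import *
o=get_obs();print(o['force'],o['moment'],o['opening'])
c,T,p,d=shot('scene','s7')
a=p[140:320,200:420,::-1]; cv2.imwrite('pics/s7c.png',cv2.resize(a,None,fx=3,fy=3,interpolation=2))
```

```text
[ 0.12670346 -0.0468088  -0.57533604] [ 0.03315785 -0.06382256 -0.01938416] 0.04537860144364385
```

View pics/s7c.png

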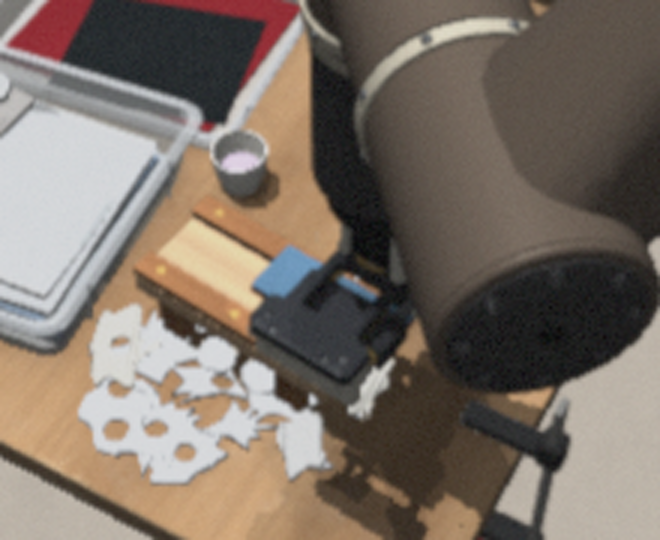

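The scene crop shows the tile gripped and clear of the channel, with blue visible at (290,270) in front of the gripper. I'll raise it more and check its tilt.

>>> move_arm(commands=[[[-1.5,0,0,0],[-2,0,0,0],[-2,0,0,0],[-1.5,0,0,0],[-0.5,0,0,0],[0,0,0,0]]])

```text
clock: 11.4
tool_pos: [0.4405, 0.1327, 0.1528]
orientation: [-34.3, 89.9, 49.5]
force: [-0.7, -0.8, -1.3]
opening: 0.0459
```

```bash
cat >> m.py <<'E'
def held(f):
    To=tool(); out=[]
    for n in('scene','top'):
        c,T,p,d=shot(n,f+n); hsv=cv2.cvtColor(p,cv2.COLOR_RGB2HSV);H,S,V=[hsv[...,i].astype(int) for i in range(3)]
        yy,xx=np.mgrid[:400,:640]; W=pts(c,T,np.c_[xx.ravel(),yy.ravel()],d).reshape(400,640,3)
        L=(W-To[:3,3])@To[:3,:3]  # tool coords
        m=(H>98)&(H<125)&(S>90)&(d>0)&(abs(L[...,1])<.13)&(abs(L[...,2])<.04)&(abs(L[...,0]+.024)<.06)
        m=cv2.erode(m.astype(np.uint8),np.ones((3,3)))>0
        q=L[m]; 
        if len(q)<20: print(n,len(q)); continue
        A=np.c_[q[:,1:],np.ones(len(q))]; s=np.linalg.lstsq(A,q[:,0],rcond=None)[0]
        print(n,len(q),'slope deg (y,z)',np.degrees(s[:2]).round(2),'x at y=0',(s[2]*1000).round(1),'range y,z mm',(q[:,1:].min(0)*1000).round(1),(q[:,1:].max(0)*1000).round(1))
E
python3 - <<'E'
from m import *
held('h1')
go(fr(K,-.041,-.035),.14,K[1]+90)
E
```

```text
scene 65 slope deg (y,z) [-4.78 -1.3 ] x at y=0 -28.7 range y,z mm [-92.6 -15. ] [-77.6  15.4]
top 235 slope deg (y,z) [-0.43 -0.01] x at y=0 -20.9 range y,z mm [-94.6 -21.2] [-66.5  18.9]
from [0.4399 0.1322 0.1517] yaw 83.79 tilt [-0.001  -0.0005] -> cm [  1.18  -8.14 -29.22] spin rad 0.024
```

The top view gives no sag (0.4°), with the tile held about 97 mm forward of the TCP. I'll carry it over and re-measure the rack from the scene view.

>>> move_arm(commands=[[[0,-0.5,-2,0.024],[0,-1.1,-4,0],[0,-1.1,-4,0],[0,-1.1,-4,0],[0,-1.1,-4,0],[0,-1.1,-4,0],[0,-1,-3,0],[0,-0.4,-1.5,0]]])

```text
clock: 12.3
tool_pos: [0.4787, -0.1422, 0.1511]
orientation: [105.3, 89.9, -172.4]
force: [-1.2, 0.8, -1.1]
opening: 0.0458
```

Run:
```python
from m import *
for n in('scene','top'):
    z=np.load(f'pics/{n}0.npz');p,T=z['p'],z['T'];c=calibration(n)
    hsv=cv2.cvtColor(p,cv2.COLOR_RGB2HSV);H,S,V=[hsv[...,i].astype(int) for i in range(3)]
    yy,xx=np.mgrid[:400,:640];W=plane(c,T,np.c_[xx.ravel(),yy.ravel()],.06).reshape(400,640,3)
    q=(W[...,:2]-K[0])@R2(K[1])
    m=(H>20)&(H<35)&(S>80)&(V>140)&(abs(q[...,0])<.04)&(abs(q[...,1])<.11)
    for s in(-1,1):
        k=m&(s*q[...,0]>0)&(q[...,1]<.03)&(q[...,1]>-.09);P=q[k];f=np.polyfit(P[:,1],P[:,0],1);print(n,'bar x at y=-35: %.1f'%(np.polyval(f,-.035)*1000),'extra yaw',-np.degrees(f[0]).round(2),'ymin',P[:,1].min(),(q[m][:,1].min()*1000).round(1),(q[m][:,1].max()*1000).round(1), len(P))
    kk=(S<60)&(V>150)
    W=plane(c,T,np.c_[xx.ravel(),yy.ravel()],.068).reshape(400,640,3);q=(W[...,:2]-K[0])@R2(K[1])
    kk&=(abs(q[...,0])<.05)&(q[...,1]>.02)&(q[...,1]<.11);print('small',(q[kk].min(0)*1000).round(1),(q[kk].max(0)*1000).round(1))
go(fr(K,-.041,-.035),.14,K[1]+90)
held('h2')
```

```text
scene bar x at y=-35: -21.3 extra yaw -1.72 ymin -0.08848572080016108 -97.1 97.0 34
scene bar x at y=-35: 18.8 extra yaw -1.18 ymin -0.06749974263928987 -97.1 97.0 27
small [-30.3  41.7] [29.6 86.4]
top bar x at y=-35: -20.2 extra yaw -0.28 ymin -0.08948978144270402 -98.6 99.2 190
top bar x at y=-35: 19.9 extra yaw -0.33 ymin -0.08944839261744017 -98.6 99.2 192
small [-28.3  43.6] [30.7 85.1]
from [ 0.4787 -0.1422  0.1511] yaw 82.3 tilt [-0.0024 -0.0003] -> cm [ 1.11 -1.37 -2.32] spin rad -0.002
scene 0
top 0
```

>>> move_arm(commands=[[[0,-0.6,-1,0.005],[0,-0.5,-1,0],[1,-0.2,-0.3,0],[1.5,0,0,0],[1,0,0,0],[0,0,0,0]]])

```text
clock: 13.0
tool_pos: [0.4878, -0.1641, 0.1156]
orientation: [94.4, 89.8, 176.6]
force: [-0.2, -0.1, -0.6]
opening: 0.0456
```

Run:
```python
from m import *
go(fr(K,-.0415,-.035),.049,82.1)
held('h3')
a=cv2.imread('pics/h3scene.png')[100:280,270:450];b=cv2.imread('pics/h3top.png')[130:310,290:450]
cv2.imwrite('pics/h3.png',np.hstack([cv2.resize(a,(396,396)),cv2.resize(b,(352,396))]))
```

```text
from [ 0.4878 -0.1641  0.1156] yaw 82.15 tilt [-0.0034  0.0002] -> cm [ 6.66 -0.15 -0.27] spin rad 0.001
scene 0
top 3
```

View pics/h3.png

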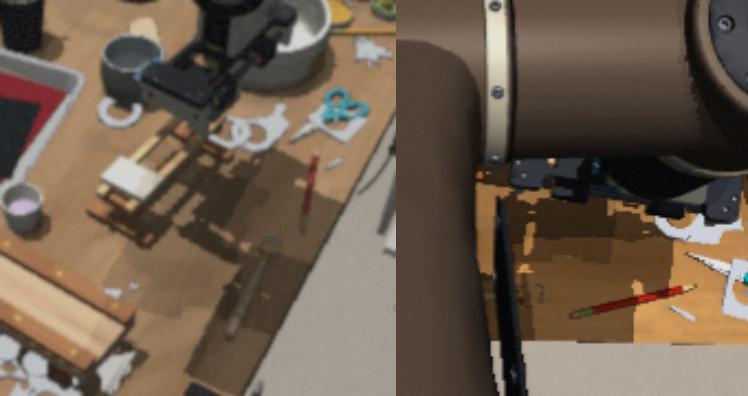

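The left crop shows the gripper over the free half of the rack, clear of the cream tile, with the tile's far end just visible at (140,72). The arm hides it in the top view. I'll lower it gently while watching the force.

>>> move_arm(commands=[[[1,-0.1,-0.3,0],[1.5,0,0,0],[1.5,0,0,0],[1,0,0,0],[0.5,0,0,0],[0.3,0,0,0],[0,0,0,0]]])

```text
clock: 13.8
tool_pos: [0.4897, -0.1676, 0.0595]
orientation: [167.5, 90.0, -110.4]
force: [0.1, 0.3, -1.8]
opening: 0.0456
```

>>> move_arm(commands=[[[0.2,0,0,0],[0.2,0,0,0],[0.2,0,0,0],[0.1,0,0,0],[0,0,0,0]]])

```text
clock: 14.3
tool_pos: [0.4896, -0.1675, 0.0525]
orientation: [103.8, 90.0, -174.0]
force: [0.6, -0.6, -1.3]
opening: 0.0453
```

>>> move_arm(commands=[[[0.1,0,0,0],[0.1,0,0,0],[0.1,0,0,0],[0,0,0,0]]])

```text
clock: 14.7
tool_pos: [0.4895, -0.1675, 0.0494]
orientation: [97.1, 90.0, 179.3]
force: [-0.3, 0.8, -0.8]
opening: 0.0457
```

>>> move_arm(commands=[[[0.05,0,0,0],[0.05,0,0,0],[0,0,0,0]]])

```text
clock: 15.0
tool_pos: [0.4896, -0.1675, 0.0485]
orientation: [97.3, 90.0, 179.4]
force: [0.8, -0.0, 0.2]
opening: 0.0458
```

>>> move_arm(commands=[[[0.05,0,0,0],[0.05,0,0,0],[0,0,0,0]]])

```text
clock: 15.3
tool_pos: [0.4896, -0.1675, 0.048]
orientation: [-107.3, 90.0, -25.2]
force: [-2.2, 0.5, 4.9]
opening: 0.0456
```

>>> move_arm(commands=[[[0.05,0,0,0],[0,0,0,0],[0,0,0,0]]])

```text
clock: 15.6
tool_pos: [0.4897, -0.1675, 0.0479]
orientation: [-103.3, 90.0, -21.2]
force: [-3.6, 1.9, 9.1]
opening: 0.0457
```

It's in contact with the bars at 9 N. I'll ease off slightly and open.

>>> move_arm(commands=[[[-0.05,0,0,0],[0,0,0,0],[0,0,0,0],[0,0,0,0],[0,0,0,0],[0,0,0,0]]], jaw=6.6)

```text
clock: 16.2
tool_pos: [0.4896, -0.1675, 0.0475]
orientation: [103.1, 90.0, -174.7]
force: [-0.2, -0.8, -0.8]
opening: 0.0664
```

>>> move_arm(commands=[[[-0.5,0,0,0],[-1,0,0,0],[-2,0,0,0],[-3,0,0,0],[-3,0,0,0],[-3,0,0,0],[0,0,0,0]]])

```text
clock: 16.9
tool_pos: [0.4922, -0.1679, 0.1779]
orientation: [-88.6, 89.5, -6.4]
force: [1.0, 1.2, -0.5]
opening: 0.0661
```

>>> move_arm(commands=[[[0,2,-2,0],[0,2,-4,0],[0,0,-4.5,0],[0,0,-4.5,0],[0,0,-4.5,0],[0,0,-4.5,0],[0,0,-3,0],[0,0,0,0]]])

```text
clock: 17.7
tool_pos: [0.412, -0.4326, 0.1722]
orientation: [114.3, 90.0, -163.7]
force: [-0.3, 0.3, 0.2]
opening: 0.0664
```

Run:
```python
from m import *
print(get_obs()['tool_pos'],get_obs()['opening'])
for n in('scene','top'):
    c,T,p,d=shot(n,'f'+n);hsv=cv2.cvtColor(p,cv2.COLOR_RGB2HSV);H,S,V=[hsv[...,i].astype(int) for i in range(3)]
    yy,xx=np.mgrid[:400,:640];px=np.c_[xx.ravel(),yy.ravel()]
    W=plane(c,T,px,.07).reshape(400,640,3);q=(W[...,:2]-K[0])@R2(K[1])
    m=(H>98)&(H<125)&(S>90)&(abs(q[...,0])<.1)&(abs(q[...,1])<.09)
    if m.sum()<30: print(n,m.sum());continue
    Q=plane(c,T,rect(m),.07);print(n,fit(Q),'rack mm',((np.array(fit(Q)[0])/1000-K[0])@R2(K[1])*1000).round(1), 'z',np.median(pts(c,T,np.argwhere(m)[:,::-1],d)[:,2]))
    W=plane(c,T,px,.068).reshape(400,640,3);q=(W[...,:2]-K[0])@R2(K[1])
    kk=(S<60)&(V>120)&(abs(q[...,0])<.05)&(q[...,1]>.02)&(q[...,1]<.11);print('small',(q[kk].min(0)*1000).round(1),(q[kk].max(0)*1000).round(1))
a=cv2.imread('pics/fscene.png')[100:280,250:450];b=cv2.imread('pics/ftop.png')[130:310,240:440]
cv2.imwrite('pics/f.png',np.hstack([cv2.resize(a,(400,360)),cv2.resize(b,(400,360))]))
```

```text
[ 0.41201695 -0.43262402  0.17223077] 0.06644646753219384
scene (array([ 531., -170.]), array([ 45. , 110.7]), -7.63) rack mm [  0.9 -32.4] z 0.06995937310593991
small [-30.6  41.9] [29.6 87.9]
top (array([ 530.9, -171.8]), array([ 44.9, 110.8]), -8.18) rack mm [  1.  -34.2] z 0.06939597304650336
small [-29.   42.6] [30.7 85.2]
```

View pics/f.png

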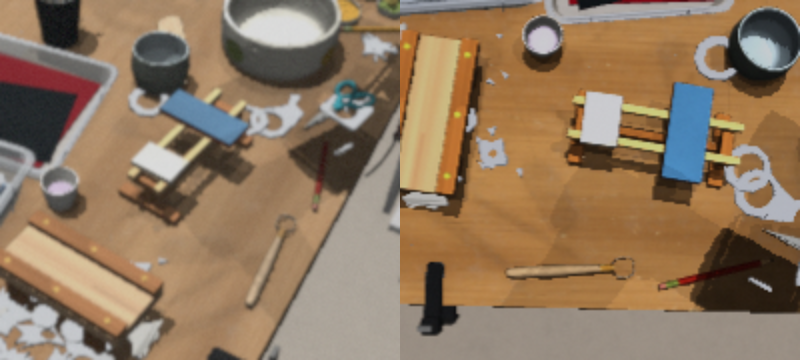

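Both views show the tile lying flat and square across both bars, blue face up. It is centred to about 1 mm, roughly 50 mm clear of the small tile, and everything else looks undisturbed. I'll hand it in.

```bash
python3 -c "
from h import *
print(close_job(), get_obs()['clock'])"
```

```text
the job is handed in; nothing more can be done
the job is handed in; nothing more can be done
```

The blue tile is lying blue face up across both bars of the drying rack, and the job is handed in; the arm finished at about 18 s of the 54 s allowed. I pushed the tile with closed fingers until it overhung the board by about 30 mm and let go. Then I gripped the overhanging end, lifted it with no measurable sag in the top view, and lowered it onto the bars with at most about 9 N of contact.

**Final checks (scene and top cameras):**
- **Position:** the tile's top is level at about 70 mm. Its centre is about 1 mm off the rack's centre line, so the two ends stick out equally to within about 2 mm.
- **Squareness:** its yaw is −7.6° in the scene view and −8.2° in the top view, against −7.6° to −8° for the rack from the top camera. The scene camera put the rack's bars 1 to 2° off that, but from very few pixels, so I used the top view.
- **Small tile:** about 50 mm away from the blue tile and unmoved to within 1–2 mm.
- **Cups and loop tool:** undisturbed by eye; I did not re-measure them.

Two tilt and position checks while carrying the tile gave nothing because the arm hid it. The placing therefore relied on the grip measurement and the contact force, and the final views agreed with it.

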